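Find the loose bearing-cap bolt on the camshaft stand and hold its cap open

ROBOT

A 7-joint arm with a two-finger parallel gripper is mounted at the origin on a cart in front of the work surface, level with it; the furniture and walls round the work are solid. World frame = base frame: x ahead of the robot, y to its left, z up, the work surface at z = 0. Lengths are in m, angles in rad, forces in N, time in s.
With the tool pointing down it reaches from about 0.425 to 0.975 m from the base axis. Payload 16.7 kg.
Tool frame: the origin (TCP) lies at the very end of the fingers, on their centre line; the grasp point (between the pads) lies 19 mm behind it; z points along the fingers, y is the line along which they close (so a half turn about z gives the same grasp; the last joint's range is limited). The gripper opens to 85 mm and grips with 20 to 120 N. Pads are 22 mm wide; open, the fingers measure 114 mm over their backs; the gripper's body (76 mm by 85 mm) begins 54 mm behind the grasp point. The pads swing forward as they close: fully open they stand 13 mm farther back than shut.
Start: joints at [-1.317, 0.426, 0.074, 1.606, -0.034, 1.111, -0.067], TCP at [0.265, 0.621, 0.231] pointing down, gripper open.
Joint ranges: [-2.85, 2.85], [-0.5, 2.14], [-1.23, 1.37], [0.21, 2.46], [-1.02, 4.16], [0.16, 2.05], [-2.73, 2.73]. Speed limits (rad/s): [1.89, 1.89, 2.39, 2.39, 3.01, 3.01, 3.01].

INTERFACE

Orientations are given as a rotation vector (axis times angle).
In Python, from plant import bot gives the robot as it stands.
- The arm moves only by the tool jog_arm, never from a script. Its argument "deltas" is a list of rows, each a list of 2 entries, a list of its own where there are three numbers: the shift along the tool's x, y, z in cm, then the turn about the tool's z in rad. A call has 1 to 12 rows; each row is the pose to reach, as a shift and turn from the pose commanded when the call began, along the tool's axes at that moment; what a row does not reach only later rows make up. A row lasts 1/10 s, in which the tool goes at most 50 mm and 8.59 degrees, less where a joint would pass 70% of its speed; a pose out of reach is approached as far as the arm can. A call with a gripper value outside its range is refused whole. "hand" is the finger opening in cm, from 0 to 8.54, set as the call begins (left out, the last holds). The fingers move at their own pace and stop on an object; "squeeze" is the grip in N (left out, the last holds). Time passes only in rows, so rows that repeat a pose let the fingers close. It gives the time, the measured TCP pose, the force, the opening and the grip force at its end, in the units of the state.
- bot.sense(): the state, without advancing time (a new reading comes with each control period).
- bot.camera(name): name is "scene" or "top"; returns (picture, depth): 400x640x3 uint8, red, green, blue; 400x640 float32, m along the optical axis (not along the pixel's ray), 0 where there is no reading.
- bot.get_calibration(name): a dict with "camera_matrix" (3x3 intrinsics, pixels), "rvec" (rotation vector, rad) and "tvec" (3), from world to camera coordinates, as OpenCV has them. Camera axes: x right, y down, z forward; pixel columns grow to the right and rows downward; lengths in m; the calibration is good to about 2 mm. A picture is of the moment at which its call begins. get_calibration takes no time and is no camera call.
- bot.sign_off(): hands the job in; it is judged then, once.
The state is a dict: "time": time; "joints": joint angles; "dq": joint speeds; "effort": joint torques, N m; "tcp_pos": TCP position; "eef_rot": TCP orientation; "ft_force": force on the tool from outside, world axes, zero at the start; "wrist_torque": the same for the moment, N m; "grip_width": finger opening in m; "gripper_force": force on a finger pad.
Only numpy, scipy, OpenCV 4.12 (cv2) and the standard library are available. Lean on these libraries where they do the work, as an engineer would, in place of code of your own. Each camera call takes 0.05 s, during which the arm holds its last target. There are 200 camera calls.

TASK

One of the three bearing-cap bolts on the camshaft stand has lost its thread: tap the three bolt heads down with the fingertips one after another from left to right and see which one sinks. Then take that bolt's cap by its lug, swing it up to about 45 degrees or more so that the thread can be looked at, and finish while still holding it open there, as it would fall shut by itself. Leave the things lying round the stand where they are.

Things in the scene. Friction and masses are not known exactly. Their poses are not given: they have to be found in the camera images.
- stand: grey cast camshaft stand fixed to the bench, base 150 x 330 x 14 mm; origin on the bench under its middle, z up, y along the row of three bearing caps (pitch 95 mm; +y to the left seen from the robot), x away from the robot (yaw within about 0.3 rad). A steel camshaft lies along y in three saddles 60 mm high. Nothing of the stand itself moves
- cap_left (a joint): opening angle (rad) of the left bearing cap: bare aluminium, 48 mm wide, 130 mm long, with a hump over the shaft; hinged at its far end, so its near end swings up. 0 = shut, 1.2 = stop. about 0.2 to 0.35 kg, no spring: falls shut when let go. It cannot be opened while its bolt is tight
- hinge_left (a point): middle of the left cap's hinge line (along the stand's y), 60 mm above the bench, 55 mm behind the stand's origin
- lug_left (a point): top centre of the left cap's upright finger lug at its near end: 14 mm thick along the stand's y, 22 mm along x, standing 38 mm up from the cap; with the cap shut 110 mm above the bench, 120 mm in front of the hinge line. Moves with the cap; a grip across the 14 mm lets the lug pivot between the pads as the cap swings
- bolt_left (a joint): how far (m) the left cap's bolt has sunk into its cap: 0 as found (all three stand 8 mm proud of their caps), 0.008 = head down on the cap. A tight bolt does not yield; the loose one gives way at about 3 N, goes down and stays down
- head_left (a point): top centre of the left bolt's dark hexagon head (27 mm across corners, 14 mm high), 94 mm above the bench as found, 78 mm in front of the hinge line and 42 mm behind the lug's centre; the lug top stands 16 mm higher. The cap's hump behind it tops out 8 mm lower than the head
- cap_middle (a joint): opening angle (rad) of the middle bearing cap: bare aluminium, 48 mm wide, 130 mm long, with a hump over the shaft; hinged at its far end, so its near end swings up. 0 = shut, 1.2 = stop. about 0.2 to 0.35 kg, no spring: falls shut when let go. It cannot be opened while its bolt is tight
- hinge_middle (a point): middle of the middle cap's hinge line (along the stand's y), 60 mm above the bench, 55 mm behind the stand's origin
- lug_middle (a point): top centre of the middle cap's upright finger lug at its near end: 14 mm thick along the stand's y, 22 mm along x, standing 38 mm up from the cap; with the cap shut 110 mm above the bench, 120 mm in front of the hinge line. Moves with the cap; a grip across the 14 mm lets the lug pivot between the pads as the cap swings
- bolt_middle (a joint): how far (m) the middle cap's bolt has sunk into its cap: 0 as found (all three stand 8 mm proud of their caps), 0.008 = head down on the cap. A tight bolt does not yield; the loose one gives way at about 3 N, goes down and stays down
- head_middle (a point): top centre of the middle bolt's dark hexagon head (27 mm across corners, 14 mm high), 94 mm above the bench as found, 78 mm in front of the hinge line and 42 mm behind the lug's centre; the lug top stands 16 mm higher. The cap's hump behind it tops out 8 mm lower than the head
- cap_right (a joint): opening angle (rad) of the right bearing cap: bare aluminium, 48 mm wide, 130 mm long, with a hump over the shaft; hinged at its far end, so its near end swings up. 0 = shut, 1.2 = stop. about 0.2 to 0.35 kg, no spring: falls shut when let go. It cannot be opened while its bolt is tight
- hinge_right (a point): middle of the right cap's hinge line (along the stand's y), 60 mm above the bench, 55 mm behind the stand's origin
- lug_right (a point): top centre of the right cap's upright finger lug at its near end: 14 mm thick along the stand's y, 22 mm along x, standing 38 mm up from the cap; with the cap shut 110 mm above the bench, 120 mm in front of the hinge line. Moves with the cap; a grip across the 14 mm lets the lug pivot between the pads as the cap swings
- bolt_right (a joint): how far (m) the right cap's bolt has sunk into its cap: 0 as found (all three stand 8 mm proud of their caps), 0.008 = head down on the cap. A tight bolt does not yield; the loose one gives way at about 3 N, goes down and stays down
- head_right (a point): top centre of the right bolt's dark hexagon head (27 mm across corners, 14 mm high), 94 mm above the bench as found, 78 mm in front of the hinge line and 42 mm behind the lug's centre; the lug top stands 16 mm higher. The cap's hump behind it tops out 8 mm lower than the head
- grease_tin: bystander: round grease tin, 64 mm across, 36 mm high, left of the stand; origin at its underside
- wrench_2: bystander: small spanner lying flat, 132 mm long, in front of the stand; origin at its underside
- spark_plug_0: bystander: spark plug lying flat, 75 mm long, in front of the stand; origin at its underside
- tape_black: bystander: roll of black tape lying flat, 62 mm across, right of the stand; origin at its underside

How it is judged:
By the outcome, as a careful person would: the job done as asked, in the order asked, and still so for the second after the job is handed in, while the arm keeps its last pose, push and grip.
It also fails if it takes over 45 s, if anything falls off the work surface, if the arm or the gripper's body presses on something with over 40 N, if the wrist force passes 120 N, or if a joint passes its speed limit or range.

## Working session

There is one attempt and no reset: what is moved stays moved. The work goes in short steps, Python scripts to look and compute and a tool call to move; the robot and the scene stay as the last step left them, time stands still between calls to the robot, and variables do not carry over. Pictures are saved under pics/ and viewed, at most 10 in all, crops included, and the job is handed in when it is done.

Besides the shell and the picture viewer there is one more tool, called after "Request:" by a JSON object that holds its "method" and its "body". jog_arm: Moves the arm, as the interface text tells. Its arguments: {"type":"object","properties":{"deltas":{"type":"array"},"hand":{"type":"number"},"squeeze":{"type":"number"}},"required":["deltas"]}

```bash
ls; mkdir -p pics; python3 - <<'E'
from plant import bot
import cv2,numpy as np
s=bot.sense();print(s)
for n in("scene","top"):
    p,d=bot.camera(n);np.savez(f"pics/{n}0.npz",p=p,d=d);cv2.imwrite(f"pics/{n}0.png",p[:,:,::-1]);c=bot.get_calibration(n);print(n,c)
E
```

```text
pics
{'time': 0.0, 'joints': array([-1.31745465,  0.42672956,  0.07383664,  1.60662554, -0.03410401,
        1.11082492, -0.06709978]), 'dq': array([-0.00023256,  0.00163839, -0.00123786, -0.00122973, -0.00197167,
        0.00204295, -0.00072316]), 'effort': array([ 1.37056537e-03, -9.49822712e+01,  3.76215577e+00, -4.63531709e+01,
        1.94173353e-02,  9.98928415e-03,  9.23628960e-06]), 'tcp_pos': array([0.2644745 , 0.62056585, 0.23060364]), 'eef_rot': array([-6.28508411e-01, -3.07789811e+00,  2.06763957e-03]), 'ft_force': array([-0.20450469,  0.20158667, -0.19281342]), 'wrist_torque': array([-0.03521366, -0.02912049, -0.04587639]), 'gripper_force': 0.0, 'grip_width': 0.08564538113701559}
scene {'camera_matrix': array([[379.89789681,   0.        , 321.87499304],
       [  0.        , 379.89789681, 196.22783715],
       [  0.        ,   0.        ,   1.        ]]), 'rvec': array([ 1.9360612 , -0.91730864,  0.54478565]), 'tvec': array([-0.2961676 ,  0.31487053,  0.50079152])}
top {'camera_matrix': array([[426.60756126,   0.        , 318.80782483],
       [  0.        , 426.60756126, 202.66990967],
       [  0.        ,   0.        ,   1.        ]]), 'rvec': array([ 2.12620902, -2.15131322,  0.17267319]), 'tvec': array([0.04834092, 0.55362516, 1.02122171])}
```

View pics/scene0.png

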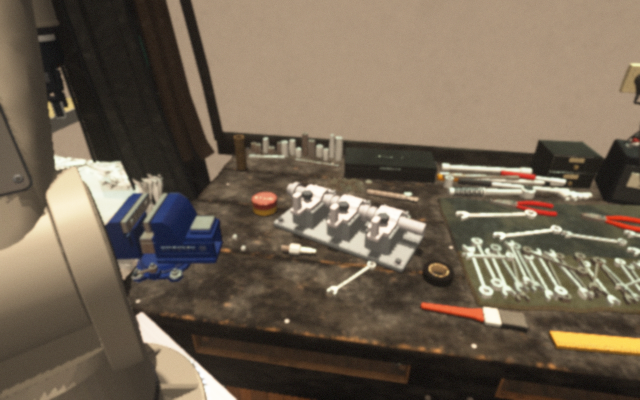

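View pics/top0.png

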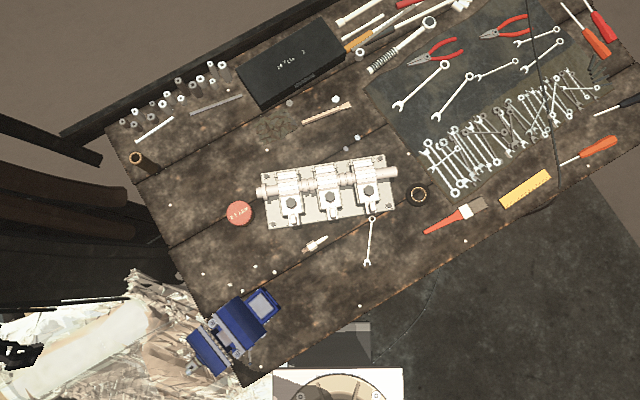

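The scene picture shows the stand around (350,225). In the top picture the stand is at (330,190), with dark bolt heads near (291,205), (330,198) and (369,190). The tin is at (238,212), the tape at (419,193), the plug at (317,243) and the spanner at (370,240).

```bash
cat > h.py <<'E'
import numpy as np,cv2
from plant import bot
def cal(n):
    c=bot.get_calibration(n);R=cv2.Rodrigues(np.array(c["rvec"]))[0];return np.array(c["camera_matrix"]),R,np.array(c["tvec"]).ravel()
def ray(n,uv):
    K,R,t=cal(n);d=R.T@np.linalg.inv(K)@np.array([uv[0],uv[1],1.]);return -R.T@t,d
def onplane(n,uv,z):
    o,d=ray(n,uv);return o+d*(z-o[2])/d[2]
def proj(n,X):
    K,R,t=cal(n);p=K@(R@np.asarray(X,float)+t);return p[:2]/p[2]
def tri(a,b):
    (o1,d1),(o2,d2)=ray("top",a),ray("scene",b)
    s=np.linalg.lstsq(np.c_[d1,-d2],o2-o1,rcond=None)[0];p,q=o1+s[0]*d1,o2+s[1]*d2
    return (p+q)/2,np.linalg.norm(p-q)
E
python3 - <<'E'
from h import *
out=[]
for n,(x0,y0,x1,y1),thr in(("top",(250,150,405,235),90),("scene",(270,175,430,275),90)):
    f=np.load(f"pics/{n}0.npz");p=f["p"];g=cv2.cvtColor(p,cv2.COLOR_RGB2GRAY)
    m=(g[y0:y1,x0:x1]<thr).astype(np.uint8)
    k,l,s,c=cv2.connectedComponentsWithStats(m)
    for i in range(1,k):
        if 8<s[i,4]<400:print(n,s[i],c[i]+[x0,y0])
    # depth point cloud highest
    cr=cv2.resize(p[y0:y1,x0:x1,::-1],None,fx=5,fy=5,interpolation=cv2.INTER_CUBIC)[:, :800]
    out.append(cr)
w=max(o.shape[1] for o in out)
for n,o in zip("ab",out):cv2.imwrite(f"pics/crop_{n}.png",o);print(o.shape)
f=np.load("pics/top0.npz");d=f["d"]
for uv in [(291,205),(330,198),(369,190),(293,220),(333,212),(372,205)]:
    K,R,t=cal("top");z=d[uv[1],uv[0]];print(uv,R.T@(np.linalg.inv(K)@[uv[0],uv[1],1.]*z-t))
E
```

```text
top [  0   0  26  11 139] [258.5323741  154.18705036]
top [ 63   0  31  15 113] [329.84955752 157.05309735]
top [112   0  21   7  45] [373.37777778 153.4       ]
top [135   0  20  17 173] [392.99421965 157.39884393]
top [16 13 18  9 59] [275.71186441 167.66101695]
top [ 5 22 10  9 25] [259.   175.96]
top [  0  41  15  34 242] [255.83471074 206.43801653]
top [106  49   9   9  20] [359.8  203.85]
top [115  61  23   7  43] [374.41860465 214.27906977]
top [70 68 28  6 55] [333.4        220.85454545]
top [ 84  70  36  15 197] [352.02030457 227.64467005]
top [ 42  73  30  12 154] [306.38961039 228.09090909]
scene [68  5  6  3 10] [340.5 181.4]
scene [60  9 11  6 25] [335.56 185.84]
scene [32 20 10  5 37] [306.72972973 196.59459459]
scene [  0  24  21  21 249] [277.64257028 208.64658635]
scene [ 41  30  18  22 189] [319.31216931 214.94179894]
scene [69 31  9  6 42] [342.97619048 208.19047619]
scene [ 25  38  12  17 118] [301.26271186 221.46610169]
scene [ 78  42  18  22 167] [356.15568862 226.73652695]
scene [110  44   8   5  30] [383.5        220.96666667]
scene [ 60  51  12  17 101] [336.31683168 234.55445545]
scene [ 0 61  5  3 11] [271.63636364 237.18181818]
scene [ 99  66  12  16 125] [374.616 248.776]
scene [ 68  91  24   9 100] [351.03 269.13]
(425, 775, 3)
(500, 800, 3)
(291, 205) [0.54087379 0.10795248 0.09679614]
(330, 198) [0.55671614 0.01520892 0.09629731]
(369, 190) [ 0.57518055 -0.07826169  0.09530702]
(293, 220) [0.50390301 0.10273624 0.10613993]
(333, 212) [0.52110354 0.00914265 0.1101986 ]
(372, 205) [ 0.53709967 -0.08281677  0.1067017 ]
```

View pics/crop_a.png

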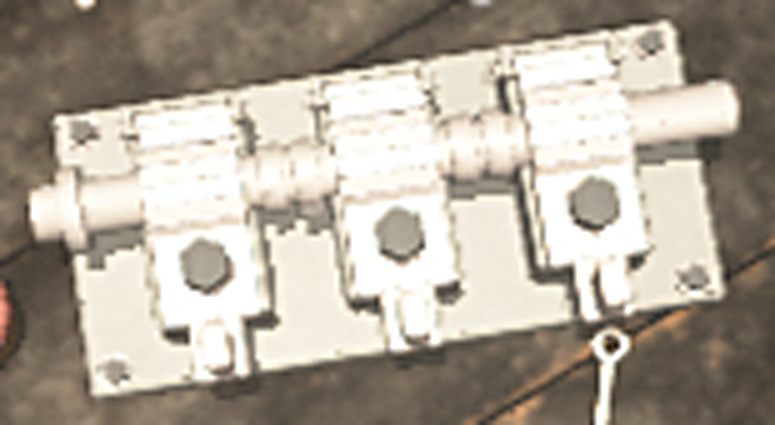

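View pics/crop_b.png

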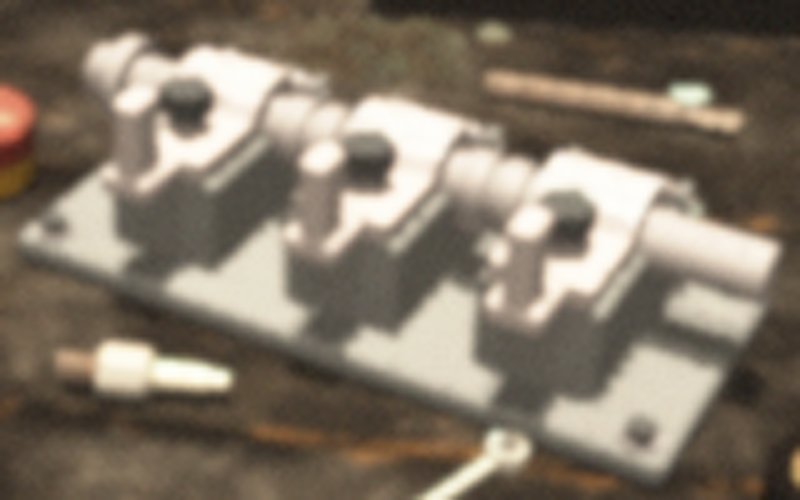

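The top crop shows heads at crop (205,265), (400,232) and (594,202), with lugs below each. In the scene crop the heads are at (187,92), (368,150) and (570,208), and the lug tops at about (136,98), (322,155) and (530,218).

```bash
python3 - <<'E'
from h import *
g={n:cv2.cvtColor(np.load(f"pics/{n}0.npz")["p"],cv2.COLOR_RGB2GRAY) for n in("top","scene")}
T=[]
def blob(n,c,r,thr):
    x,y=c;x0,y0=x-r,y-r;m=(g[n][y0:y+r+1,x0:x+r+1]<thr).astype(np.uint8)
    k,l,s,ce=cv2.connectedComponentsWithStats(m);i=l[r,r];return ce[i]+[x0,y0],s[i,4]
for a,b in(((291,203),(187,90)),((330,196),(368,148)),((369,190),(570,206))):
    c,ar=blob("top",a,6,185);sb=np.array(b)/5+[270,175]-0.4
    P,e=tri(c,sb);P94=onplane("top",c,.092);T.append(P94);print(c,ar,P.round(4),round(e,4),P94.round(4),onplane("scene",sb,.094).round(4))
T=np.array(T);u=T[0]-T[2];yaw=np.arctan2(-u[0],u[1]);print("pitch",np.linalg.norm(u)/2,"yaw",yaw)
X=np.array([np.cos(yaw),np.sin(yaw),0])
for i,b in enumerate(((136,93),(322,150),(530,212))):
    L=T[i]-.042*X;L[2]=.11;print("lug",L.round(4),"proj scene crop",(proj("scene",L)-[270,175])*5+2,"seen",b,"top crop",(proj("top",L)-[250,150])*5+2)
R=cv2.Rodrigues(bot.sense()["eef_rot"])[0];print(R.round(3))
K,Rt,t=cal("top")
E
```

```text
[290.86516854 203.        ] 89 [0.5472 0.108  0.0913] 0.0017 [0.5465 0.1086 0.092 ] [0.5442 0.1043 0.094 ]
[329.67073171 196.87804878] 82 [0.5615 0.0147 0.0893] 0.0027 [0.5602 0.0158 0.092 ] [0.5563 0.0095 0.094 ]
[368.43529412 190.58823529] 85 [ 0.576  -0.0793  0.0904] 0.0044 [ 0.5744 -0.0773  0.092 ] [ 0.5728 -0.0833  0.094 ]
pitch 0.09396559831593147 yaw 0.14922016720939268
lug [0.5049 0.1023 0.11  ] proj scene crop [132.05182626  93.34255906] seen (136, 93) top crop [217.37918957 348.83231011]
lug [0.5187 0.0096 0.11  ] proj scene crop [316.74304483 150.84837835] seen (322, 150) top crop [416.13081967 317.27605704]
lug [ 0.5329 -0.0835  0.11  ] proj scene crop [522.56006321 214.31269262] seen (530, 212) top crop [614.64817415 284.85842194]
[[-0.92   0.392 -0.   ]
 [ 0.392  0.92  -0.001]
 [-0.    -0.001 -1.   ]]
```

Request:
{"method": "jog_arm", "body": {"deltas": [[[-2,-1.5,0],-0.03],[[-5,-4,0],-0.08],[[-9,-7,0],-0.15],[[-13,-10,0],-0.2],[[-17,-13,0],-0.26],[[-21,-16.5,0],-0.32],[[-25,-20,0],-0.38],[[-29,-23,0],-0.44],[[-33,-26,0],-0.5],[[-37,-29,0],-0.552],[[-41,-32,0],-0.552],[[-44,-35,0],-0.552]], "hand": 0}}

```text
time: 1.3
tcp_pos: [0.533, 0.1245, 0.2313]
eef_rot: [-0.234, 3.133, -0.0]
ft_force: [0.2, 0.8, -0.6]
grip_width: -0.0001
gripper_force: 0.0
```

Request:
{"method": "jog_arm", "body": {"deltas": [[[0,0,0],0],[[0,0,0],0],[[0,0,0],0]]}}

```text
time: 1.6
tcp_pos: [0.5317, 0.1273, 0.2311]
eef_rot: [0.236, -3.132, -0.0]
ft_force: [-0.0, -1.0, 0.1]
grip_width: 0.0004
gripper_force: 0.0
```

Request:
{"method": "jog_arm", "body": {"deltas": [[[-1.1,-2.2,1],0],[[-1.1,-2.2,4],0],[[-1.1,-2.2,8],0],[[-1.1,-2.2,11],0],[[-1.1,-2.2,12.4],0],[[-1.1,-2.2,12.8],0],[[-1.1,-2.2,12.8],0],[[-1.1,-2.2,12.8],0]]}}

```text
time: 2.4
tcp_pos: [0.5471, 0.1068, 0.1047]
eef_rot: [-0.235, 3.131, 0.001]
ft_force: [0.1, 0.5, 0.2]
grip_width: 0.0002
gripper_force: 0.0
```

```bash
python3 - <<'E'
from h import *
print(bot.sense()["tcp_pos"])
o=[]
for n,(x0,y0,x1,y1) in(("top",(250,140,410,240)),("scene",(270,130,430,280))):
    p,d=bot.camera(n);o.append(cv2.resize(p[y0:y1,x0:x1,::-1],(400,(y1-y0)*400//160),interpolation=cv2.INTER_CUBIC))
h=max(i.shape[0] for i in o);o=[cv2.copyMakeBorder(i,0,h-i.shape[0],0,0,0) for i in o]
cv2.imwrite("pics/t1.png",np.hstack(o))
E
```

```text
[0.54707317 0.10681452 0.1046702 ]
```

View pics/t1.png

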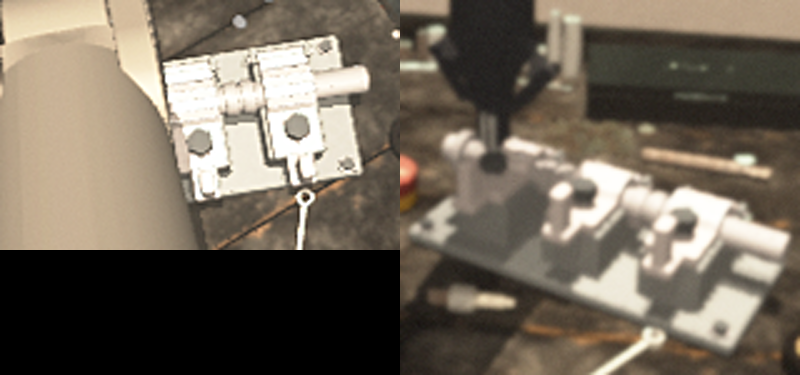

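The fingertips sit right above the left head (scene panel, about (493,150)), and the other two heads are free. Next I press down gently.

Request:
{"method": "jog_arm", "body": {"deltas": [[[0,0,0.3],0],[[0,0,0.6],0],[[0,0,0.8],0],[[0,0,0.9],0],[[0,0,1.0],0],[[0,0,1.1],0],[[0,0,1.2],0],[[0,0,1.2],0]]}}

```text
time: 3.3
tcp_pos: [0.5465, 0.1064, 0.0938]
eef_rot: [-0.233, 3.132, 0.002]
ft_force: [-18.4, -3.3, 53.6]
grip_width: 0.0001
gripper_force: 26.7
```

Request:
{"method": "jog_arm", "body": {"deltas": [[[0,0,-0.3],0],[[0,0,-1.5],0],[[0,-1,-2],0],[[0,-4,-2],0],[[0.1,-7,-2],0],[[0.1,-9,-2],0],[[0.1,-9.3,-1.6],0],[[0.1,-9.3,-1.2],0],[[0.1,-9.3,-1.0],0],[[0.1,-9.3,-1.0],0]]}}

```text
time: 4.3
tcp_pos: [0.5588, 0.0152, 0.1008]
eef_rot: [0.236, -3.132, -0.0]
ft_force: [-0.1, 0.5, -0.0]
grip_width: 0.0
gripper_force: 0.0
```

Request:
{"method": "jog_arm", "body": {"deltas": [[[0,0,0.3],0],[[0,0,0.6],0],[[0,0,0.8],0],[[0,0,0.9],0],[[0,0,0.9],0]]}}

```text
time: 4.8
tcp_pos: [0.5591, 0.0143, 0.0922]
eef_rot: [0.234, -3.133, 0.0]
ft_force: [0.8, -0.5, 0.2]
grip_width: -0.0
gripper_force: 0.0
```

Request:
{"method": "jog_arm", "body": {"deltas": [[[0,0,0.1],0],[[0,0,0.1],0]]}}

```text
time: 5.0
tcp_pos: [0.5591, 0.0142, 0.0913]
eef_rot: [0.234, -3.133, 0.0]
ft_force: [0.3, 0.4, -0.3]
grip_width: 0.0002
gripper_force: 0.0
```

Request:
{"method": "jog_arm", "body": {"deltas": [[[0,0,0.05],0],[[0,0,0.1],0]]}}

```text
time: 5.2
tcp_pos: [0.5592, 0.0142, 0.0904]
eef_rot: [-0.234, 3.133, -0.0]
ft_force: [-0.4, 0.6, 1.5]
grip_width: -0.0
gripper_force: 1.2
```

Request:
{"method": "jog_arm", "body": {"deltas": [[[0,0,0.05],0],[[0,0,0.1],0]]}}

```text
time: 5.4
tcp_pos: [0.5592, 0.0142, 0.0893]
eef_rot: [-0.234, 3.133, -0.0]
ft_force: [-0.0, -0.4, 2.4]
grip_width: 0.0004
gripper_force: 1.2
```

Request:
{"method": "jog_arm", "body": {"deltas": [[[0,0,0.05],0],[[0,0,0.1],0]]}}

```text
time: 5.6
tcp_pos: [0.5591, 0.0142, 0.0883]
eef_rot: [0.234, -3.133, 0.0]
ft_force: [-1.7, -0.1, 2.9]
grip_width: 0.0002
gripper_force: 1.2
```

Request:
{"method": "jog_arm", "body": {"deltas": [[[0,0,0.1],0],[[0,0,0.2],0]]}}

```text
time: 5.8
tcp_pos: [0.5591, 0.0142, 0.0862]
eef_rot: [-0.234, 3.133, -0.0]
ft_force: [-0.3, -0.9, 4.4]
grip_width: -0.0004
gripper_force: 2.1
```

Request:
{"method": "jog_arm", "body": {"deltas": [[[0,0,0.05],0],[[0,0,0.1],0]]}}

```text
time: 6.0
tcp_pos: [0.5592, 0.0142, 0.0858]
eef_rot: [-0.234, 3.133, 0.0]
ft_force: [-7.0, 0.4, 22.5]
grip_width: 0.0001
gripper_force: 11.2
```

Request:
{"method": "jog_arm", "body": {"deltas": [[[0,0,0.05],0],[[0,0,0.1],0]]}}

```text
time: 6.2
tcp_pos: [0.5593, 0.0141, 0.0856]
eef_rot: [-0.234, 3.132, 0.001]
ft_force: [-12.9, -0.4, 37.2]
grip_width: -0.0001
gripper_force: 18.5
```

Request:
{"method": "jog_arm", "body": {"deltas": [[[0,0,-0.3],0],[[0,0,-1.5],0],[[0,-1,-2.8],0],[[-0.1,-4,-2.8],0],[[-0.1,-7,-2.8],0],[[-0.1,-9.1,-2.8],0],[[-0.1,-9.4,-2.4],0],[[-0.1,-9.4,-1.9],0],[[-0.1,-9.4,-1.5],0],[[-0.1,-9.4,-1.5],0]]}}

```text
time: 7.2
tcp_pos: [0.5737, -0.0776, 0.0987]
eef_rot: [0.236, -3.132, -0.001]
ft_force: [1.1, -0.7, 0.3]
grip_width: 0.0
gripper_force: 0.0
```

Request:
{"method": "jog_arm", "body": {"deltas": [[[0,0,0.2],0],[[0,0,0.35],0],[[0,0,0.45],0]]}}

```text
time: 7.5
tcp_pos: [0.5741, -0.0783, 0.0947]
eef_rot: [0.235, -3.133, -0.0]
ft_force: [-0.4, -0.1, 0.8]
grip_width: 0.0002
gripper_force: 0.0
```

Request:
{"method": "jog_arm", "body": {"deltas": [[[0,0,0.05],0],[[0,0,0.1],0]]}}

```text
time: 7.7
tcp_pos: [0.5741, -0.0785, 0.0942]
eef_rot: [-0.234, 3.133, 0.0]
ft_force: [-4.9, 0.7, 14.3]
grip_width: 0.0003
gripper_force: 7.0
```

Request:
{"method": "jog_arm", "body": {"deltas": [[[0,0,-1],0],[[0,0,-4],0],[[0.5,1,-6.5],0],[[2,4,-6.5],0],[[4.2,7,-6.5],0],[[4.2,9,-6.5],0],[[4.2,9.4,-6.5],0],[[4.2,9.4,-5],0],[[4.2,9.4,-4.5],0],[[4.2,9.4,-4.5],0],[[4.2,9.4,-4.5],0]], "hand": 5, "squeeze": 40}}

```text
time: 8.8
tcp_pos: [0.5188, 0.0075, 0.1391]
eef_rot: [0.233, -3.133, 0.0]
ft_force: [0.4, 0.4, 0.7]
grip_width: 0.0502
gripper_force: 0.0
```

```bash
python3 - <<'E'
from h import *
print(bot.sense()["tcp_pos"])
o=[]
for n,(x0,y0,x1,y1) in(("scene",(270,130,430,280)),):
    p,d=bot.camera(n);o.append(cv2.resize(p[y0:y1,x0:x1,::-1],None,fx=4,fy=4,interpolation=cv2.INTER_CUBIC))
cv2.imwrite("pics/t2.png",o[0])
for L in ((.5187,.0096,.11),(.518,.0085,.11)):print((proj("scene",L)-[270,130])*4+1.5)
print((proj("scene",bot.sense()["tcp_pos"])-[270,130])*4+1.5)
E
```

```text
[0.51884744 0.00751062 0.13906626]
[253.32515128 300.53182841]
[254.17365694 301.75692768]
[258.09900023 253.3856063 ]
```

View pics/t2.png

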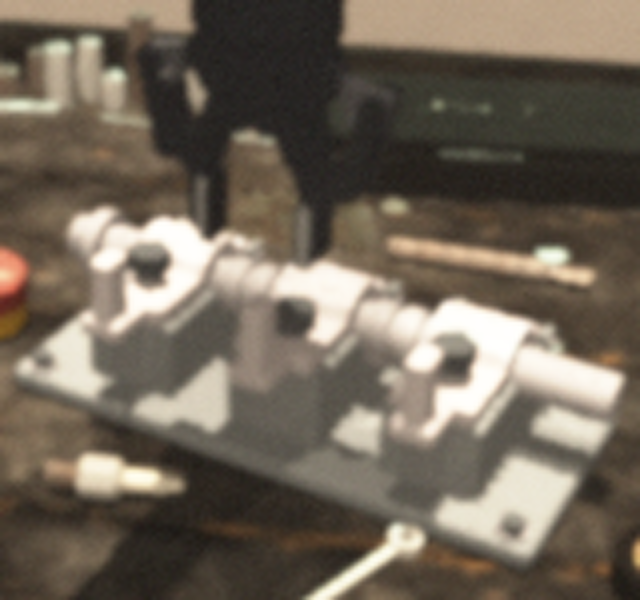

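The middle lug top is at (257,302) and the open fingers straddle it, with tips at (207,230) and (312,250). The middle bolt at (297,315) is visibly lower than its neighbours. Now I descend and grip.

Request:
{"method": "jog_arm", "body": {"deltas": [[[0,0,1],0],[[0,0,3],0],[[0,0,5],0],[[0,0,5.7],0],[[0,0,6],0],[[0,0,6],0]]}}

```text
time: 9.45
tcp_pos: [0.5187, 0.008, 0.0788]
eef_rot: [0.234, -3.133, 0.0]
ft_force: [0.6, 0.5, 0.2]
grip_width: 0.0499
gripper_force: 0.0
```

Request:
{"method": "jog_arm", "body": {"deltas": [[[0,0,0],0],[[0,0,0],0],[[0,0,0],0],[[0,0,0],0],[[0,0,0],0],[[0,0,0],0]], "hand": 0.6, "squeeze": 40}}

```text
time: 10.05
tcp_pos: [0.5189, 0.0081, 0.0794]
eef_rot: [-0.234, 3.132, 0.0]
ft_force: [-2.7, -0.0, 6.2]
grip_width: 0.0136
gripper_force: 42.3
```

Request:
{"method": "jog_arm", "body": {"deltas": [[[-0.2,0,-0.6],0],[[-0.44,0,-1.18],0],[[-0.7,0,-1.75],0],[[-1.0,0,-2.3],0],[[-1.0,0,-2.3],0]]}}

```text
time: 10.55
tcp_pos: [0.5285, 0.0096, 0.1024]
eef_rot: [0.234, -3.133, -0.0]
ft_force: [-2.8, -1.3, -0.2]
grip_width: 0.0131
gripper_force: 39.8
```

Request:
{"method": "jog_arm", "body": {"deltas": [[[-0.3,0,-0.5],0],[[-0.67,0,-1.07],0],[[-1.05,0,-1.57],0],[[-1.44,0,-2.06],0],[[-1.85,0,-2.52],0],[[-2.3,0,-2.98],0],[[-2.75,0,-3.4],0],[[-3.25,0,-3.8],0],[[-3.25,0,-3.8],0]]}}

```text
time: 11.45
tcp_pos: [0.5615, 0.0145, 0.1405]
eef_rot: [-0.234, 3.132, 0.0]
ft_force: [-4.5, -1.6, 1.6]
grip_width: 0.0131
gripper_force: 39.8
```

Request:
{"method": "jog_arm", "body": {"deltas": [[[-0.5,0,-0.38],0],[[-1.03,0,-0.73],0],[[-1.57,0,-1.05],0],[[-2.13,0,-1.35],0],[[-2.7,0,-1.6],0],[[-3.28,0,-1.85],0],[[-3.85,0,-2.05],0],[[-3.85,0,-2.05],0],[[-3.85,0,-2.05],0]]}}

```text
time: 12.35
tcp_pos: [0.5993, 0.0202, 0.1606]
eef_rot: [-0.234, 3.132, 0.0]
ft_force: [-0.9, -0.8, 1.7]
grip_width: 0.0135
gripper_force: 39.7
```

```bash
python3 - <<'E'
from h import *
s=bot.sense();print(s["tcp_pos"],s["ft_force"],s["grip_width"],s["gripper_force"],s["time"])
p,d=bot.camera("scene");cv2.imwrite("pics/t3.png",cv2.resize(p[130:280,240:440,::-1],None,fx=4,fy=4,interpolation=cv2.INTER_CUBIC))
E
```

```text
[0.59927934 0.02021936 0.16057114] [-0.90628411 -0.75699068  1.74512557] 0.013520762745514479 39.70951974391937 12.35
```

View pics/t3.png

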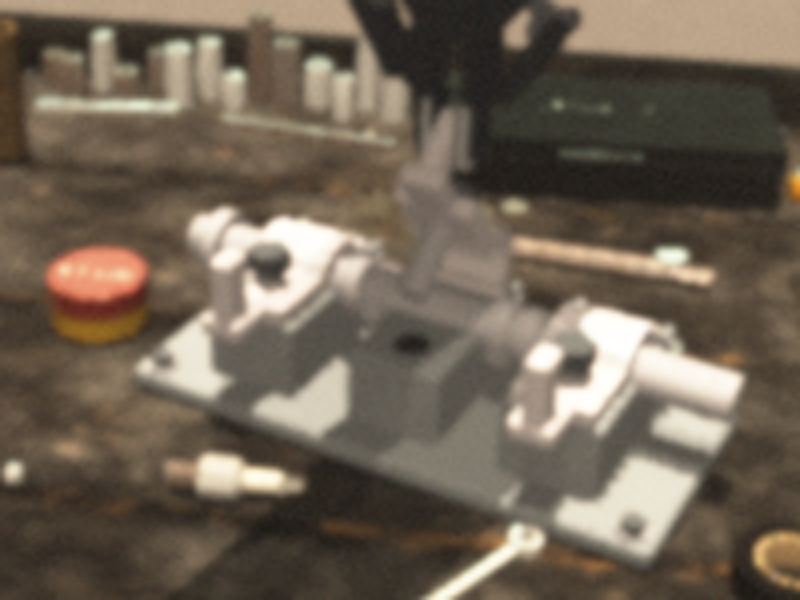

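The middle cap stands open, with its lug between the pads at about (435,150) and the bolt hole showing at (410,343). The grip is steady at 40 N, and the tin, plug, spanner and tape are where they were.

```bash
python3 -c "
from plant import bot
print(bot.sign_off())"
```

```text
the job is handed in; nothing more can be done
None
```

The middle bolt is the stripped one: tapped left to right, it alone sank, by about 8 mm. I handed the job in with its cap held open at about 54° (worked out from the arm's path), gripped by the lug, and the things round the stand unmoved. On the tight left bolt the fingertips pressed with about 54 N, harder than intended.

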